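# Shut and secure the gouge case

## Robot

A 6-joint arm with a two-finger parallel gripper is mounted at the origin on a cart in front of the work surface, level with it; the furniture and walls round the work are solid. World frame = base frame: x ahead of the robot, y to its left, z up, the work surface at z = 0. Lengths are in mm, angles in rad, forces in N, time in s.
With the tool pointing down it reaches from about 350 to 975 mm from the base axis. Payload 7.1 kg.
Tool frame: the origin (TCP) lies at the very end of the fingers, on their centre line; the grasp point (between the pads) lies 19 mm behind it; y points along the fingers, x is the direction in which the jaws open and shut, and the axes are right-handed (so a half turn about y gives the same grasp; the last joint's range is limited). The gripper opens to 88 mm and grips with 3 to 60 N. Pads are 20 mm wide; open, the fingers measure 115 mm over their backs; the gripper's body (75 mm by 178 mm) begins 61 mm behind the grasp point.
Start: joints at [-1.23, 0.423, 1.63, -0, 1.089, -0.019], TCP at [220.071, -584.956, 222.675] pointing down, gripper open.
Joint ranges: [-3, 3], [-0.9, 2.11], [0.09, 2.58], [-1.31, 4.45], [0.11, 2.69], [-2.54, 2.54]. Speed limits (rad/s): [2.39, 2.39, 3.01, 3.14, 3.14, 3.14].

## Interface

Orientations are given as a rotation vector (axis times angle).
In Python, from workcell import ctrl gives the robot as it stands. The module is installed in compiled form; this text tells all that it offers.
- The arm moves only by the tool jog_arm, never from a script. Its argument "steps" is a list of rows, each an object with "turn": the turn, a rotation vector about the world's x, y, z scaled (see below), a list of three; "dp": the shift along the world's x, y, z scaled (see below), a list of three; "claw": the opening, from 0 (shut) to 1 (fully open). In form: [{"turn": [wx, wy, wz], "dp": [x, y, z], "claw": claw}, ...]. A call has 1 to 12 rows; each row is the pose to reach, as a shift and turn from the pose measured when the call began, turning the shorter way round; what a row does not reach only later rows make up. The controller multiplies each number of a shift by 80 mm and each number of a turn by pi rad. A row lasts 1/12 s, in which the tool goes at most 41.7 mm and 7.16 degrees, less where a joint would pass 70% of its speed; a pose out of reach is approached as far as the arm can. A call with a number of a shift or a turn outside -1 to 1 is refused whole. A call with a gripper value outside its range is refused whole. The fingers move at their own pace and stop on an object; the grip force is fixed at half the most. Time passes only in rows, so rows that repeat a pose let the fingers close. It gives the time, the measured TCP pose, the force and the opening at its end, in the units of the state.
- ctrl.get_obs(): the state, without advancing time (a new reading comes with each control period).
- ctrl.get_image(name): name is "scene" or "top" or "wrist"; returns a dict with "img" (384x512x3 uint8, red, green, blue), "range_z" (384x512 float32, mm along the optical axis (not along the pixel's ray), 0 where there is no reading), "fovy" (degrees; the focal length in pixels is half the picture's height over the tangent of half this angle, whatever the lens; pixels are square), "cx", "cy" (the principal point, pixels), "camera_from_world" (4x4, takes a point from world to camera coordinates); the wrist camera has in their place "hand_eye" (4x4, takes a point from camera to tool coordinates, whose origin is the TCP and whose axes are the tool frame's). Camera axes: x right, y down, z forward; pixel columns grow to the right and rows downward; lengths in mm; the calibration is good to about 2 mm. A picture is of the moment at which its call begins: read the wrist's pose just before it.
- ctrl.close_job(): hands the job in, once; it reports no verdict.
The state is a dict: "t": time; "qpos": joint angles; "qvel": joint speeds; "joint_torque": joint torques, N m; "ee_pos": TCP position; "orientation": TCP orientation; "ft_force": force on the tool from outside, world axes, zero at the start; "moment": the same for the moment, N m; "width": finger opening in mm.
Only numpy, scipy, OpenCV 4.12 (cv2) and the standard library are available. Lean on these libraries where they do the work, as an engineer would, in place of code of your own. Each camera call takes 0.05 s, during which the arm holds its last target.

## Task

Pack up the wooden gouge case: swing its lid down until it is fully shut, then turn the brass turnbutton on the front block until it points straight across the lid and holds it shut. Leave the lid and button like that, and do not push the printing block, ink tin, baren or red brayer around.

Things in the scene. Friction and masses are not known exactly. Their poses are not given: they have to be found in the camera images.
- case: Wooden case fixed to the table: tray 140 (x) x 210 (y) x 50 mm high, gouges inside. Origin: centre of its underside, on the table; x points from its front (robot side) to its hinged back, z up. A dark wooden latch block, 32 (x) x 54 (y) x 58 mm high, stands against the middle of the front wall (case x -102 to -70 mm); its top is level with that of the shut lid.
- case_lid (a joint): Lid angle: 0 fully shut, lying on the tray, top 58 mm above the table; 1.6 rad standing up; starts at 0.75 to 1.2. Pale board 140 x 210 x 8 mm, no handle; hinge line along case y at case x +70, z 50 mm (the lid's underside); the front edge swings up and back. Stiff hinge: it stays where it is left; about 2 N on the outer face near the free edge moves it.
- lid_front (a point): Middle of the lid's free front edge, on its outer (upper) face; moves with the lid; 140 mm from lid_back.
- lid_back (a point): Middle of the lid's hinged edge, on its outer face; moves with the lid; x as the lid's: from the front edge to the hinge.
- turnbutton (a joint): Brass turnbutton's angle about its upright pivot on the latch block: 0 = pointing back (case +x), wing across the shut lid, at a stop; positive = anticlockwise from above; 1.57 = pointing along case +y, clear of the lid. Clears the lid above 1.35, turns to 2.2, starts at 1.4 to 1.9; takes 0.035 N m. The wing passes 2 mm over the shut lid; a lid not fully down blocks it.
- button_pivot (a point): Point on the turnbutton's pivot axis (case x -86 mm, y 0), 92 mm above the table, at the height of the top of the thumb fin. Its x axis points along the wing, from the pivot to the tip. The wing is a flat bar 14 mm wide, 6 mm thick (60 to 66 mm above the table), reaching 40 mm from the pivot.
- button_fin (a point): Top centre of the upright thumb fin that stands on the wing, 19 mm from the pivot, 92 mm above the table. The fin is 30 mm long along the wing, 9 mm thick, 26 mm high (66 to 92 mm above the table): pinch it across its thickness, or push it sideways.
- print_block: Bystander, loose: plywood printing block, 52 x 68 x 24 mm; origin at the centre of its underside.
- ink_tin: Bystander, loose: round black ink tin, 60 mm across, 38 mm high; origin at the centre of its underside.
- rubbing_baren: Bystander, loose: wooden baren with a knob, 68 mm across, 44 mm high; origin at the centre of its underside.
- red_brayer: Bystander, loose: ink roller with a red handle, 63 x 145 x 25 mm; origin at the centre of its underside.

How it is judged:
By the outcome, as a careful person would: the job done as asked, in the order asked, and still so for the second after the job is handed in, with the robot touching nothing.
It also fails if it takes over 51 s, if anything falls off the work surface, if the arm or the gripper's body presses on something with over 40 N, if the wrist force passes 120 N, or if a joint passes its speed limit or range.

## Working session

There is one attempt and no reset: what is moved stays moved. The work goes in short steps, Python scripts to look and compute and a tool call to move; the robot and the scene stay as the last step left them, time stands still between calls to the robot, and variables do not carry over. Pictures are saved under pics/ and viewed, and the job is handed in when it is done.

Besides the shell and the picture viewer there is one more tool, called by a JSON object that holds its "fn" and its "kwargs". jog_arm: Moves the arm, as the interface text tells. Its arguments: {"type":"object","properties":{"steps":{"type":"array","items":{"type":"object","properties":{"turn":{"type":"array","items":{"type":"number"}},"dp":{"type":"array","items":{"type":"number"}},"claw":{"type":"number"}}}}},"required":["steps"]}

```bash
mkdir -p pics
cat > h.py <<'E'
import numpy as np, cv2
from workcell import ctrl
def grab(name,tag):
    o=ctrl.get_obs(); d=ctrl.get_image(name)
    cv2.imwrite(f'pics/{tag}.png',d['img'][:,:,::-1]); 
    np.savez(f'pics/{tag}.npz',**{k:v for k,v in d.items()}, ee=o['ee_pos'],ori=o['orientation'])
    return d
def load(tag): return np.load(f'pics/{tag}.npz')
def f(d): return 192/np.tan(np.radians(float(d['fovy']))/2)
def Twc(d):
    if 'camera_from_world' in d: return np.linalg.inv(d['camera_from_world'])
    R=cv2.Rodrigues(np.array(d['ori'],float))[0]; T=np.eye(4);T[:3,:3]=R;T[:3,3]=d['ee']; return T@d['hand_eye']
def cloud(d):
    z=d['range_z'];v,u=np.mgrid[:z.shape[0],:z.shape[1]];F=f(d)
    P=np.stack([(u-d['cx'])*z/F,(v-d['cy'])*z/F,z,np.ones_like(z)],-1)@Twc(d).T
    P=P[...,:3]; P[z<=0]=np.nan; return P
def plane(d,u,v,h):
    T=Twc(d); r=T[:3,:3]@np.array([(u-d['cx'])/f(d),(v-d['cy'])/f(d),1]); o=T[:3,3]
    return o+r*(h-o[2])/r[2]
E
python3 - <<'E'
from h import *
print(ctrl.get_obs())
for n in('scene','top'): d=grab(n,n+'0'); print(n,d['fovy'],d['cx'],d['cy'],Twc(d).round(3).tolist())
E
```

```text
{'t': 0.0, 'qpos': array([-1.22995835e+00,  4.23853337e-01,  1.63065930e+00,  1.95168621e-06,
        1.08857852e+00, -1.90258786e-02]), 'qvel': array([ 0.00011592,  0.00139848,  0.00115063,  0.00111806, -0.00053966,
        0.00035986]), 'joint_torque': array([ 1.81618521e-03, -5.44617426e+01, -2.73665464e+01,  6.45052828e-02,
        2.28014379e-02, -1.06247696e-04]), 'ee_pos': array([ 219.92213863, -584.45710962,  221.90594617]), 'orientation': array([-1.35732706,  0.94103616, -0.93902994]), 'ft_force': array([ 0.11433959,  0.32164115, -0.34219488]), 'moment': array([-0.07980547, -0.06544409, -0.00489262]), 'width': 87.50059738938654}
scene 44.548616067931746 257.0749965752143 192.2756062965307 [[-0.468, -0.43, 0.772, -573.435], [-0.883, 0.241, -0.402, 677.949], [-0.013, -0.87, -0.493, 821.022], [0.0, 0.0, 0.0, 1.0]]
top 48.29315975246371 254.42087682538636 188.3107436238041 [[-0.119, -0.973, 0.199, 292.522], [-0.993, 0.117, -0.022, 90.197], [-0.002, -0.2, -0.98, 1518.026], [0.0, 0.0, 0.0, 1.0]]
```

View pics/scene0.png

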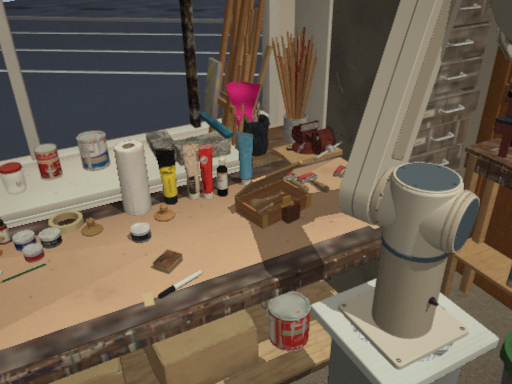

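View pics/top0.png

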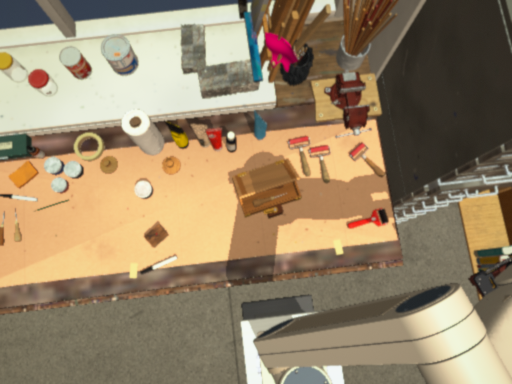

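The case shows at about (265,187) in top and (272,200) in scene, with the block at (275,210) in top. I'll zoom in and measure.

Run:
```python
from h import *
d=load('top0'); P=cloud(d)
im=d['img'][:,:,::-1]
a=cv2.resize(im[145:230,215:315],(700,595),interpolation=cv2.INTER_CUBIC); cv2.imwrite('pics/top0z.png',a)
s=load('scene0'); im=s['img'][:,:,::-1]
a=cv2.resize(im[160:240,220:320],(750,600),interpolation=cv2.INTER_CUBIC); cv2.imwrite('pics/scene0z.png',a)
for v in range(150,224,6): print(v,[tuple(P[v,u].round().astype(int).tolist()) if not np.isnan(P[v,u,0]) else None for u in range(228,310,9)])
```

```text
150 [(750, 135, 18), (752, 102, 1), (748, 69, -1), (742, 37, 7), (739, 4, 1), (734, -29, 6), (732, -63, -2), (727, -95, 3), (720, -126, 14), (716, -159, 16)]
156 [(734, 138, -4), (729, 105, 0), (725, 72, 0), (722, 39, -4), (717, 6, 0), (712, -26, 6), (708, -59, 3), (707, -93, -5), (700, -124, 4), (699, -159, -5)]
162 [(711, 140, -2), (705, 107, 4), (701, 75, 4), (698, 42, 0), (694, 9, 1), (691, -24, 0), (669, -50, 68), (681, -88, 7), (678, -121, 2), (675, -155, 0)]
168 [(688, 142, 1), (684, 110, 0), (680, 77, 1), (676, 45, 2), (655, 15, 68), (647, -15, 84), (640, -44, 99), (635, -74, 103), (655, -118, 4), (647, -148, 21)]
174 [(665, 145, 1), (648, 111, 57), (641, 80, 70), (634, 50, 81), (626, 20, 102), (621, -10, 106), (615, -40, 117), (608, -68, 133), (633, -115, 3), (625, -145, 21)]
180 [(643, 147, 2), (620, 113, 83), (613, 83, 96), (608, 53, 106), (601, 23, 118), (594, -6, 134), (589, -35, 140), (584, -63, 151), (612, -112, 1), (608, -145, -1)]
186 [(620, 150, 2), (594, 115, 107), (588, 85, 121), (581, 56, 137), (575, 27, 148), (570, -2, 155), (590, -41, 35), (592, -76, 9), (590, 
[... 271 characters left out ...]
, -5, 25), (552, -38, 7), (542, -66, 48), (541, -99, 28), (542, -135, -1)]
204 [(554, 156, 7), (552, 125, -3), (546, 93, 11), (537, 61, 37), (539, 29, 7), (528, -1, 49), (529, -34, 17), (528, -68, 0), (524, -100, 0), (520, -132, 1)]
210 [(533, 159, 1), (529, 127, 4), (524, 95, 11), (515, 64, 48), (509, 34, 64), (501, 5, 91), (502, -28, 61), (505, -64, 8), (502, -96, 8), (499, -129, -1)]
216 [(512, 161, 2), (508, 129, 3), (501, 97, 27), (501, 66, -1), (497, 34, 0), (489, 4, 31), (489, -30, -1), (485, -62, 3), (481, -93, 6), (477, -125, 3)]
222 [(490, 163, 4), (487, 132, 0), (483, 100, 4), (480, 68, -5), (476, 36, -7), (471, 5, 3), (467, -27, 3), (464, -59, 0), (460, -91, -1), (457, -124, -7)]
```

View pics/top0z.png

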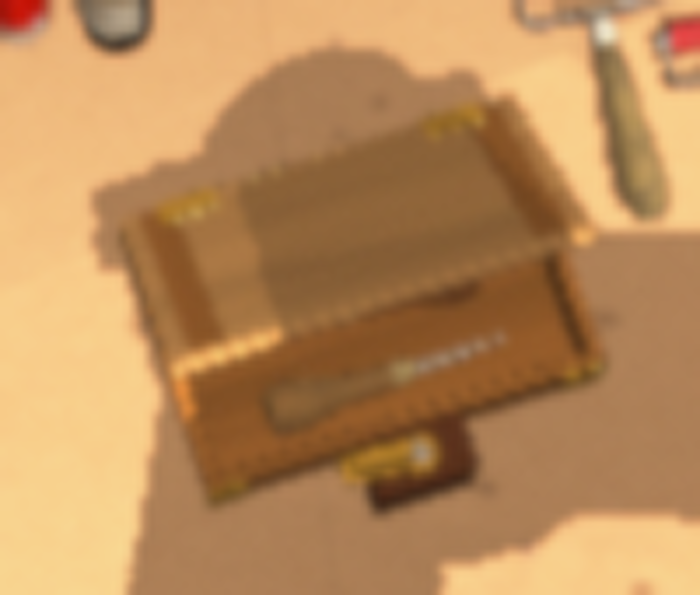

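View pics/scene0z.png

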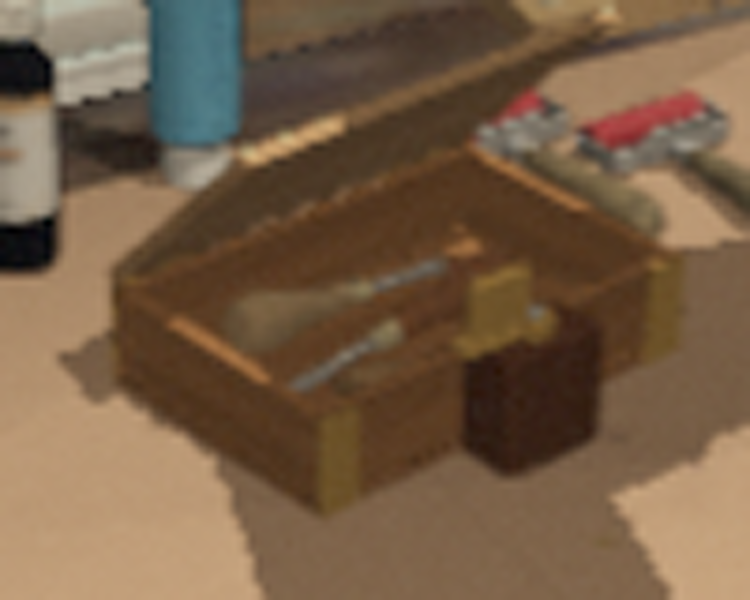

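Run:
```python
from h import *
d=load('top0'); P=cloud(d)
# lid outer face polygon in zoom coords
poly=np.array([[135,225],[505,105],[580,230],[180,355]])/7+[215,145]
m=np.zeros((384,512),np.uint8); cv2.fillPoly(m,[poly.round().astype(int)],1)
m=cv2.erode(m,np.ones((3,3)))
Q=P[m>0]; Q=Q[~np.isnan(Q[:,0])]
for i in range(3):
    c=Q.mean(0); n=np.linalg.svd(Q-c)[2][2]; n*=np.sign(n[2]); r=(Q-c)@n; Q=Q[abs(r)<8]
print(len(Q),c,n,'rms',r.std(),'tilt',np.arccos(n[2]),'yaw',np.arctan2(n[1],n[0]))
# corners on the plane by ray
T=Twc(d)
for u,v in [[125,230],[510,97],[585,235],[178,372]]:
    u=u/7+215-.4;v=v/7+145-.4
    r=T[:3,:3]@np.array([(u-d['cx'])/f(d),(v-d['cy'])/f(d),1]);o=T[:3,3]
    print('lid corner',(o+r*((c-o)@n)/(r@n)).round(1))
L=plane(d,212/7+215-.4,492/7+145-.4,50);R=plane(d,603/7+215-.4,368/7+145-.4,50)
print('front corners',L,R,np.linalg.norm(L-R),'yaw',np.arctan2(*(L-R)[[1,0]])-np.pi/2, (L+R)/2)
print('pivot',plane(d,422/7+214.6,455/7+144.6,67),'tip',plane(d,345/7+214.6,470/7+144.6,66))
s=load('scene0')
for n_,(u,v),h in [('L',(325,410),50),('R',(680,262),50),('piv',(540,315),68),('fin topL',(470,282),92),('fin topR',(528,262),92),('wingtip',(460,345),63)]:
    print(n_,plane(s,u/7.5+220-.4,v/7.5+160-.4,h).round(1))
```

```text
1043 [609.78506516  18.66051966 112.88025847] [0.69825441 0.14359008 0.7013007 ] rms 1.6708041122615833 tilt 0.7935758613225319 yaw 0.20281414029615627
lid corner [635.2 128.4  65.1]
lid corner [681.6 -71.4  59.9]
lid corner [585.1 -86.1 158.9]
lid corner [543.1 109.  160.8]
front corners [501.72679368 100.66558923  50.        ] [540.28072455 -99.64855075  50.        ] 203.99058865913202 yaw 0.19014224317688488 [5.21003759e+02 5.08519245e-01 5.00000000e+01]
pivot [505.16094506  -3.50774945  67.        ] tip [502.45333332  34.75137419  66.        ]
L [504.   98.1  50. ]
R [535.1 -96.6  50. ]
piv [500.5  -2.7  68. ]
fin topL [503.1  30.1  92. ]
fin topR [505.6   0.6  92. ]
wingtip [503.   34.6  63. ]
```

Run:
```python
from h import *
o=ctrl.get_obs(); R=cv2.Rodrigues(o['orientation'])[0]; print(R.round(3),o['t'])
d=grab('wrist','w0'); print(d['hand_eye'].round(2),d['fovy'])
```

```text
[[ 0.352 -0.     0.936]
 [-0.936  0.001  0.352]
 [-0.001 -1.     0.   ]] 0.1
[[   1.     -0.      0.     -0.8 ]
 [  -0.     -0.28    0.96 -162.  ]
 [  -0.     -0.96   -0.28   76.36]
 [   0.      0.      0.      1.  ]] 65.77438364758319
```

{"fn": "jog_arm", "kwargs": {"steps": [{"dp": [0.55, 0.93, 0], "turn": [0, 0, 0.05], "claw": 0}, {"dp": [0.55, 0.93, 0], "turn": [0, 0, 0.05], "claw": 0}, {"dp": [0.55, 0.93, 0], "turn": [0, 0, 0.05], "claw": 0}]}}

```text
t: 0.4
ee_pos: [265.4, -505.0, 221.2]
orientation: [-1.407, 0.82, -0.814]
ft_force: [0.3, 0.5, -0.4]
width: 71.3
```

{"fn": "jog_arm", "kwargs": {"steps": [{"dp": [0.55, 0.93, 0.02], "turn": [0, 0, 0.05], "claw": 0}, {"dp": [0.55, 0.93, 0.02], "turn": [0, 0, 0.05], "claw": 0}, {"dp": [0.55, 0.93, 0.02], "turn": [0, 0, 0.05], "claw": 0}]}}

```text
t: 0.65
ee_pos: [310.6, -426.2, 222.3]
orientation: [-1.451, 0.699, -0.689]
ft_force: [-0.5, -0.6, -0.4]
width: 51.1
```

{"fn": "jog_arm", "kwargs": {"steps": [{"dp": [0.55, 0.93, 0.02], "turn": [0, 0, 0.05], "claw": 0}, {"dp": [0.55, 0.93, 0.02], "turn": [0, 0, 0.05], "claw": 0}, {"dp": [0.55, 0.93, 0.02], "turn": [0, 0, 0.05], "claw": 0}]}}

```text
t: 0.9
ee_pos: [355.9, -347.9, 223.7]
orientation: [-1.487, 0.575, -0.563]
ft_force: [0.1, 0.4, -0.6]
width: 31.0
```

{"fn": "jog_arm", "kwargs": {"steps": [{"dp": [0.55, 0.93, 0.02], "turn": [0, 0, 0.05], "claw": 0}, {"dp": [0.55, 0.93, 0.02], "turn": [0, 0, 0.05], "claw": 0}, {"dp": [0.55, 0.93, 0.02], "turn": [0, 0, 0.05], "claw": 0}]}}

```text
t: 1.15
ee_pos: [401.5, -270.1, 225.4]
orientation: [-1.516, 0.45, -0.438]
ft_force: [-1.6, -0.2, -0.0]
width: 11.3
```

{"fn": "jog_arm", "kwargs": {"steps": [{"dp": [0.55, 0.93, 0.02], "turn": [0, 0, 0.05], "claw": 0}, {"dp": [0.55, 0.93, 0.02], "turn": [0, 0, 0.05], "claw": 0}, {"dp": [0.55, 0.93, 0.02], "turn": [0, 0, 0.05], "claw": 0}]}}

```text
t: 1.4
ee_pos: [447.7, -192.6, 227.2]
orientation: [-1.539, 0.325, -0.313]
ft_force: [0.3, 0.5, 0.4]
width: 0.5
```

{"fn": "jog_arm", "kwargs": {"steps": [{"dp": [0.55, 0.93, 0.02], "turn": [0, 0, 0.05], "claw": 0}, {"dp": [0.55, 0.93, 0.02], "turn": [0, 0, 0.05], "claw": 0}, {"dp": [0.55, 0.93, 0.02], "turn": [0, 0, 0.05], "claw": 0}]}}

```text
t: 1.65
ee_pos: [494.2, -115.3, 229.1]
orientation: [-1.554, 0.198, -0.189]
ft_force: [0.4, -0.5, 1.6]
width: 0.8
```

{"fn": "jog_arm", "kwargs": {"steps": [{"dp": [0.5, 0.8, 0.0], "turn": [0, 0, 0.05], "claw": 0}, {"dp": [0.5, 0.8, 0.0], "turn": [0, 0, 0.05], "claw": 0}, {"dp": [0.5, 0.8, 0.0], "turn": [0, 0, 0.05], "claw": 0}]}}

```text
t: 1.9
ee_pos: [537.3, -48.3, 229.3]
orientation: [-1.561, 0.071, -0.064]
ft_force: [-0.5, -0.4, 0.4]
width: 0.4
```

Run:
```python
from h import *
grab('wrist','w1'); o=ctrl.get_obs(); print(o['t'],o['ee_pos'],o['qpos'])
```

```text
1.95 [535.56279    -50.1047726  228.94043647] [-0.11956427  0.29127699  1.81271916  0.00834555  1.044681   -0.03630541]
```

View pics/w1.png

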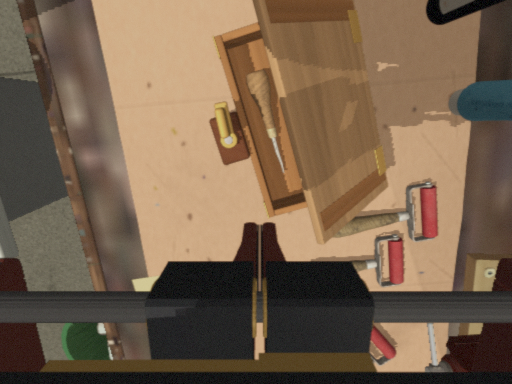

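The wrist view shows the pivot at about (229,140), the fin at (220–228, 103–130), and the tray's front corners at (217,38) and (271,214).

Run:
```python
from h import *
d=load('w1'); im=d['img'][:,:,::-1]
cv2.imwrite('pics/w1z.png',cv2.resize(im[80:180,190:290],(600,600),interpolation=cv2.INTER_CUBIC))
p=lambda u,v,h:plane(d,u,v,h).round(1)
L=p(217,38,50);R=p(271,214,50);print(L,R,np.linalg.norm(L-R),(L+R)/2,np.arctan2(*(L-R)[[1,0]])-np.pi/2)
P=cloud(d)
print(p(229,140,67))
for v in range(100,146,4): print(v,[tuple(P[v,u].round().astype(int).tolist()) if not np.isnan(P[v,u,0]) else None for u in range(214,236,3)])
```

```text
[505.4 102.4  50. ] [546.8 -96.6  50. ] 203.2608176703026 [526.1   2.9  50. ] 0.20511443394931717
[507.8  -1.9  67. ]
100 [(487, 43, 0), (491, 43, 0), (495, 43, 1), (498, 42, 0), (502, 42, 1), (506, 42, 2), (510, 41, 2), (518, 39, 51)]
104 [(486, 39, 0), (499, 36, 66), (503, 36, 66), (506, 36, 66), (509, 36, 66), (505, 37, 1), (509, 37, 2), (517, 35, 49)]
108 [(486, 34, 0), (502, 32, 91), (505, 32, 91), (507, 31, 84), (508, 31, 67), (505, 32, 0), (509, 32, -1), (512, 31, 1)]
112 [(485, 29, 0), (502, 28, 91), (505, 28, 92), None, (508, 27, 70), (511, 27, 64), (513, 27, 57), (517, 27, 58)]
116 [(484, 24, -1), (502, 24, 91), (505, 24, 92), (507, 24, 91), (509, 23, 79), (510, 23, 65), (513, 23, 58), (516, 22, 58)]
120 [(493, 20, 58), (501, 21, 91), (504, 20, 92), (507, 20, 91), (509, 20, 88), (510, 19, 66), (513, 18, 58), (516, 18, 57)]
124 [(492, 16, 58), (496, 16, 59), (504, 17, 93), (506, 16, 92), (509, 16, 90), (510, 15, 68), (513, 14, 64), (515, 14, 57)]
128 [(492, 12, 57), (495, 11, 58), (503, 13, 91), (506, 12, 92), (509, 12, 91), (510, 11, 77), (512, 10, 64), (515, 10, 59)]
132 [(491, 7, 57), (495, 7, 58), (503, 9, 92), (506, 9, 92), (509, 8, 92), (511, 8, 87), (512, 6, 65), (514, 5, 58)]
136 [(490, 3, 55), (494, 3, 58), (497, 2, 57), (505, 5, 93), (508, 4, 91), (508, 2, 68), (511, 2, 66), (515, 2, 66)]
140 [(481, -6, 1), (493, -2, 57), (497, -2, 59), (501, -2, 65), (505, -2, 68), (508, -2, 68), (511, -2, 68), (514, -3, 66)]
144 [(480, -11, 0), (493, -6, 56), (496, -6, 57), (500, -6, 64), (504, -6, 65), (507, -6, 65), (511, -7, 66), (514, -7, 66)]
```

View pics/w1z.png

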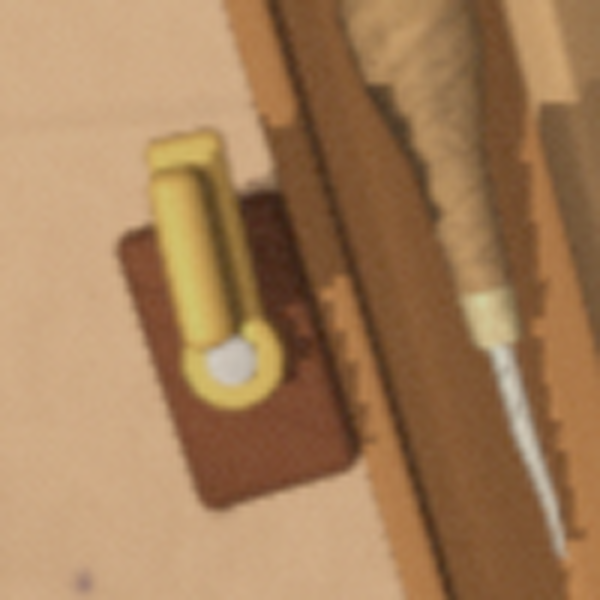

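{"fn": "jog_arm", "kwargs": {"steps": [{"dp": [0.62, 0.81, 0.0], "turn": [0, 0, 0.03], "claw": 0}, {"dp": [0.62, 0.81, 0.0], "turn": [0, 0, 0.03], "claw": 0}, {"dp": [0.62, 0.81, -0.5], "turn": [0, 0, 0.03], "claw": 0}, {"dp": [0.62, 0.81, -0.65], "turn": [0, 0, 0.03], "claw": 0}, {"dp": [0.62, 0.81, -0.65], "turn": [0, 0, 0.03], "claw": 0}]}}

```text
t: 2.37
ee_pos: [581.7, 13.3, 173.2]
orientation: [-1.564, 0.008, 0.016]
ft_force: [-1.4, 0.1, 0.1]
width: 0.7
```

{"fn": "jog_arm", "kwargs": {"steps": [{"dp": [0, 0, -0.15], "claw": 0}, {"dp": [-0.05, -0.01, -0.3], "claw": 0}, {"dp": [-0.12, -0.02, -0.42], "claw": 0}, {"dp": [-0.17, -0.03, -0.54], "claw": 0}, {"dp": [-0.22, -0.04, -0.66], "claw": 0}, {"dp": [-0.22, -0.04, -0.66], "claw": 0}]}}

```text
invalid input at $.steps[0]: expected keys turn, dp, claw
```

{"fn": "jog_arm", "kwargs": {"steps": [{"dp": [0, 0, -0.15], "turn": [0, 0, 0], "claw": 0}, {"dp": [-0.05, -0.01, -0.3], "turn": [0, 0, 0], "claw": 0}, {"dp": [-0.12, -0.02, -0.42], "turn": [0, 0, 0], "claw": 0}, {"dp": [-0.17, -0.03, -0.54], "turn": [0, 0, 0], "claw": 0}, {"dp": [-0.22, -0.04, -0.66], "turn": [0, 0, 0], "claw": 0}, {"dp": [-0.22, -0.04, -0.66], "turn": [0, 0, 0], "claw": 0}]}}

```text
t: 2.87
ee_pos: [562.1, 9.5, 118.8]
orientation: [-1.564, 0.011, 0.018]
ft_force: [-0.2, 0.4, 0.0]
width: 0.3
```

Run:
```python
from h import *
d=grab('wrist','w2'); d=grab('scene','s2'); im=d['img'][:,:,::-1]
cv2.imwrite('pics/s2z.png',cv2.resize(im[140:240,210:330],(720,600),interpolation=cv2.INTER_CUBIC))
```

```text
(no output)
```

View pics/w2.png

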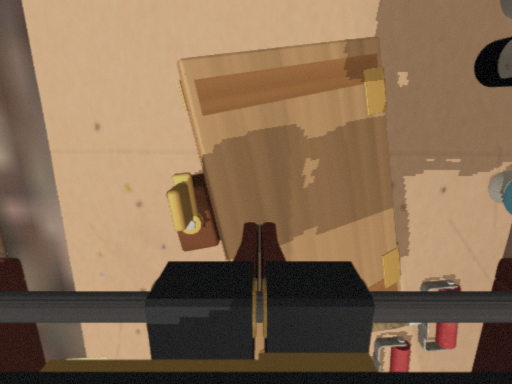

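View pics/s2z.png

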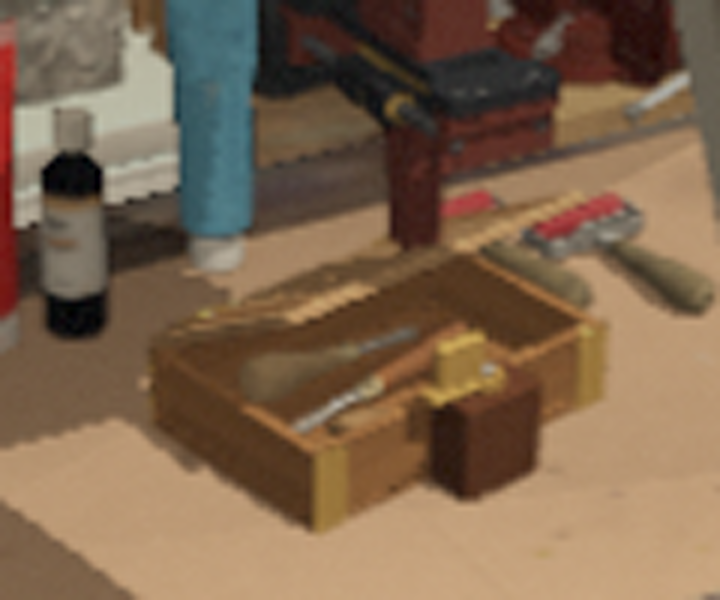

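The lid has come down to about 0.45 rad, with the fingertip on it. I'll carry on down.

{"fn": "jog_arm", "kwargs": {"steps": [{"dp": [-0.05, -0.01, -0.18], "turn": [0, 0, 0], "claw": 0}, {"dp": [-0.09, -0.02, -0.36], "turn": [0, 0, 0], "claw": 0}, {"dp": [-0.11, -0.02, -0.5], "turn": [0, 0, 0], "claw": 0}, {"dp": [-0.11, -0.02, -0.62], "turn": [0, 0, 0], "claw": 0}, {"dp": [-0.11, -0.02, -0.72], "turn": [0, 0, 0], "claw": 0}, {"dp": [-0.11, -0.02, -0.74], "turn": [0, 0, 0], "claw": 0}]}}

```text
t: 3.47
ee_pos: [554.8, 8.4, 59.9]
orientation: [-1.564, 0.01, 0.017]
ft_force: [-1.1, 0.4, 1.1]
width: 0.5
```

{"fn": "jog_arm", "kwargs": {"steps": [{"dp": [0, 0, -0.03], "turn": [0, 0, 0], "claw": 0}, {"dp": [0, 0, -0.04], "turn": [0, 0, 0], "claw": 0}]}}

```text
t: 3.63
ee_pos: [555.1, 8.4, 58.0]
orientation: [-1.564, 0.01, 0.018]
ft_force: [-7.1, -0.5, 21.7]
width: 0.5
```

{"fn": "jog_arm", "kwargs": {"steps": [{"dp": [0, 0, 0.4], "turn": [0, 0, 0], "claw": 0.4}, {"dp": [0, 0, 0.9], "turn": [0, 0, 0], "claw": 0.4}, {"dp": [-0.4, 0.1, 1], "turn": [0, 0, 0.01], "claw": 0.4}, {"dp": [-0.6, 0.14, 1], "turn": [0, 0, 0.02], "claw": 0.4}, {"dp": [-0.6, 0.14, 1], "turn": [0, 0, 0.02], "claw": 0.4}, {"dp": [-0.6, 0.14, 1], "turn": [0, 0, 0.02], "claw": 0.4}]}}

```text
t: 4.13
ee_pos: [507.4, 19.8, 138.7]
orientation: [-1.564, -0.041, 0.066]
ft_force: [2.0, -0.1, -0.7]
width: 34.1
```

Run:
```python
from h import *
d=grab('wrist','w3'); s=grab('scene','s3'); im=s['img'][:,:,::-1]
cv2.imwrite('pics/s3z.png',cv2.resize(im[140:240,210:330],(720,600),interpolation=cv2.INTER_CUBIC))
o=ctrl.get_obs(); R=cv2.Rodrigues(o['orientation'])[0]; print(o['t'],o['ee_pos'],np.arctan2(R[1,0],R[0,0]),R[:,1],o['width'])
```

```text
4.2333 [508.43094953  19.52006883 138.21155394] 0.06739262337978402 [-0.01628416  0.00571269 -0.99985108] 34.96121564734828
```

View pics/w3.png

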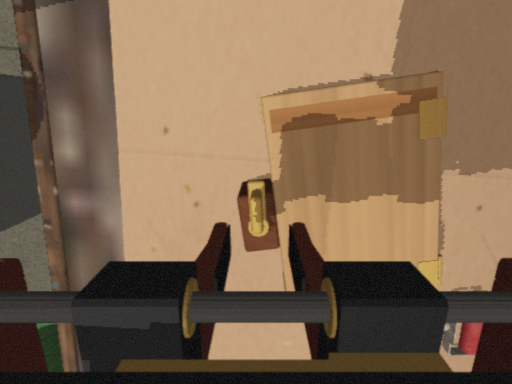

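View pics/s3z.png

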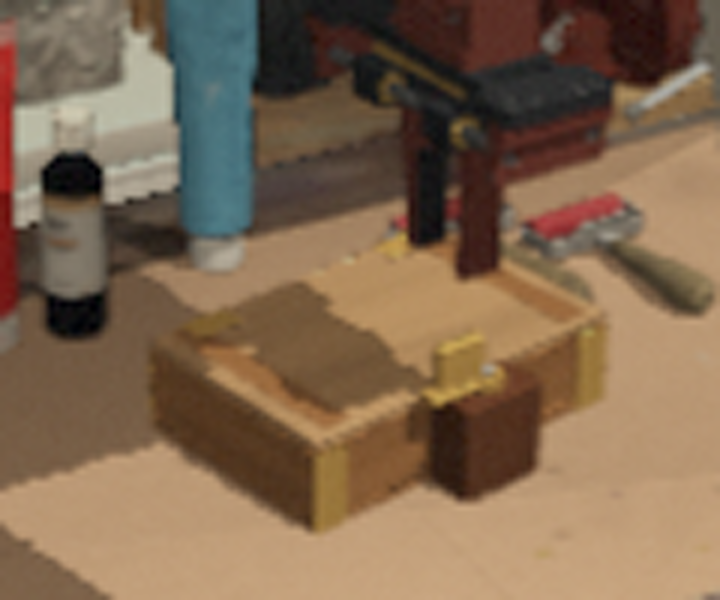

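The lid is shut, and the button is at (258,180–235) in the wrist view. Now I'll measure the fin and lid.

Run:
```python
from h import *
d=load('w3'); P=cloud(d)
S=P[170:245,235:285]
for lo,hi in [(85,98)]:
    m=(S[...,2]>lo)&(S[...,2]<hi); Q=S[m]; c,(w,h),a=cv2.minAreaRect(Q[:,:2].astype(np.float32)); print(len(Q),c,w,h,a,Q[:,2].mean())
    v=np.linalg.svd(Q[:,:2]-Q[:,:2].mean(0))[2][0]; print('dir',np.arctan2(*v[::-1]))
print('pivot',plane(d,258.5,228,68))
h=d['img'].astype(int)
print('lid z',[P[y,x].round(1).tolist() for x,y in [(270,100),(300,120),(350,250),(420,90),(300,200)]])
L=plane(d,262,98,58); B=plane(d,440,72,58); F=plane(d,289,290,58); print(L,B,np.linalg.norm(L-B),'yaw',np.arctan2(*(B-L)[[1,0]]), 'F yaw',np.arctan2(*(L-F)[[1,0]])-np.pi/2)
s=load('scene0');s=load('s3')
print('fin s',plane(s,435/6+209.6,350/6+139.6,92),plane(s,486/6+209.6,332/6+139.6,92))
```

```text
448 (504.8948059082031, 18.37665367126465) 9.009419441223145 29.463184356689453 6.9359130859375 91.1331280622823
dir -1.4450014278922654
pivot [507.44434786  -1.37962032  68.        ]
lid z [[509.3, 102.4, 58.9], [534.1, 89.0, 59.3], [590.4, -20.2, 58.8], [623.3, 117.4, 59.0], [541.3, 22.5, 57.1]]
[502.95801827 103.53451566  58.        ] [636.04162622 131.28025199  58.        ] 135.945108736208 yaw 0.20553930461494863 F yaw 0.21659132236180234
fin s [499.48853434  32.87526322  92.        ] [5.02557164e+02 3.07386046e-01 9.20000000e+01]
```

{"fn": "jog_arm", "kwargs": {"steps": [{"dp": [-0.045, -0.014, 0], "turn": [0, 0, 0.018], "claw": 0.4}, {"dp": [-0.045, -0.014, -0.2], "turn": [0, 0, 0.018], "claw": 0.4}, {"dp": [-0.045, -0.014, -0.5], "turn": [0, 0, 0.018], "claw": 0.4}, {"dp": [-0.045, -0.014, -0.75], "turn": [0, 0, 0.018], "claw": 0.4}, {"dp": [-0.045, -0.014, -0.84], "turn": [0, 0, 0.018], "claw": 0.4}, {"dp": [-0.045, -0.014, -0.84], "turn": [0, 0, 0.018], "claw": 0.4}]}}

```text
t: 4.73
ee_pos: [504.2, 18.2, 69.0]
orientation: [-1.563, -0.081, 0.113]
ft_force: [-0.1, -0.2, 0.0]
width: 34.8
```

{"fn": "jog_arm", "kwargs": {"steps": [{"dp": [0, 0, 0], "turn": [0, 0, 0], "claw": 0}, {"dp": [0, 0, 0], "turn": [0, 0, 0], "claw": 0}, {"dp": [0, 0, 0], "turn": [0, 0, 0], "claw": 0}, {"dp": [0, 0, 0], "turn": [0, 0, 0], "claw": 0}, {"dp": [0, 0, 0], "turn": [0, 0, 0], "claw": 0}, {"dp": [0, 0, 0], "turn": [0, 0, 0], "claw": 0}, {"dp": [0, 0, 0], "turn": [0, 0, 0], "claw": 0}]}}

```text
t: 5.32
ee_pos: [504.4, 18.3, 69.7]
orientation: [-1.563, -0.082, 0.112]
ft_force: [-2.5, -0.0, 7.2]
width: 8.5
```

Run:
```python
from h import *
o=ctrl.get_obs(); R=cv2.Rodrigues(o['orientation'])[0]; print(o['t'],o['ee_pos'],np.arctan2(R[1,0],R[0,0]),R[:,1],o['width'],o['ft_force'],o['moment'])
```

```text
5.3167 [504.36963087  18.27672479  69.74865239] 0.12327896405212889 [-0.01952842  0.00483711 -0.9997976 ] 8.531402353495842 [-2.50941864e+00 -5.04327597e-03  7.15537393e+00] [-0.01515383  0.05361124 -0.05731306]
```

{"fn": "jog_arm", "kwargs": {"steps": [{"dp": [0.024, 0.002, 0], "turn": [0, 0, -0.032], "claw": 0}, {"dp": [0.047, 0.002, 0], "turn": [0, 0, -0.064], "claw": 0}, {"dp": [0.071, 0, 0], "turn": [0, 0, -0.095], "claw": 0}, {"dp": [0.094, -0.005, 0], "turn": [0, 0, -0.127], "claw": 0}, {"dp": [0.117, -0.012, 0], "turn": [0, 0, -0.159], "claw": 0}, {"dp": [0.139, -0.021, 0], "turn": [0, 0, -0.191], "claw": 0}, {"dp": [0.16, -0.033, 0], "turn": [0, 0, -0.223], "claw": 0}, {"dp": [0.16, -0.033, 0], "turn": [0, 0, -0.223], "claw": 0}]}}

```text
t: 5.98
ee_pos: [517.9, 15.1, 69.8]
orientation: [-1.51, 0.465, -0.443]
ft_force: [1.8, -3.1, -3.6]
width: 8.7
```

Run:
```python
from h import *
o=ctrl.get_obs(); R=cv2.Rodrigues(o['orientation'])[0]; print(o['t'],o['ee_pos'],np.arctan2(R[1,0],R[0,0]),R[:,1],o['width'],o['ft_force'],o['moment'])
d=grab('scene','s4'); im=d['img'][:,:,::-1]
cv2.imwrite('pics/s4z.png',cv2.resize(im[140:240,210:330],(720,600),interpolation=cv2.INTER_CUBIC))
# remaining displacements
p=o['ee_pos'][:2]-[507.2,-.5]; h0=np.arctan2(R[1,0],R[0,0]); print('radius',np.hypot(*p),'left',h0-(.206-np.pi/2))
for t in np.arange(.1,.95,.1):
    c,s=np.cos(t),np.sin(t); print(round(t/np.pi,3),((np.array([c*p[0]+s*p[1],-s*p[0]+c*p[1]])-p)/80).round(3))
```

```text
5.9833 [517.93530503  15.12583947  69.83954321] -0.5805200261035729 [-0.01026561  0.01566498 -0.9998246 ] 8.70050720338555 [ 1.79107424 -3.133161   -3.58833177] [-0.66084934 -0.56650293  0.04858931]
radius 18.95820754635524 left 0.7842763006913237
0.032 [ 0.019 -0.014]
0.064 [ 0.036 -0.031]
0.095 [ 0.052 -0.048]
0.127 [ 0.065 -0.068]
0.159 [ 0.077 -0.088]
0.191 [ 0.087 -0.11 ]
0.223 [ 0.094 -0.132]
0.255 [ 0.099 -0.156]
0.286 [ 0.102 -0.179]
```

View pics/s4z.png

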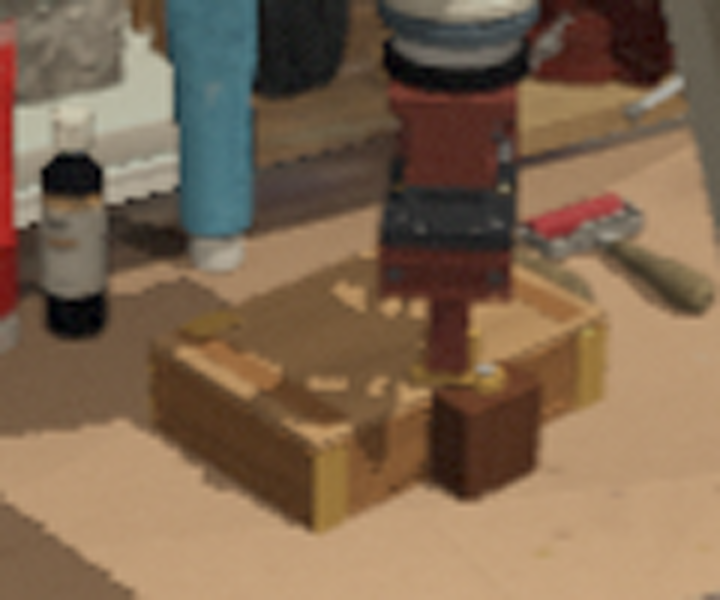

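The button turns with the grip, and the lid is still flat. Next is the remaining 0.78 rad.

{"fn": "jog_arm", "kwargs": {"steps": [{"dp": [0.019, -0.014, 0], "turn": [0, 0, -0.032], "claw": 0}, {"dp": [0.036, -0.031, 0], "turn": [0, 0, -0.064], "claw": 0}, {"dp": [0.052, -0.048, 0], "turn": [0, 0, -0.095], "claw": 0}, {"dp": [0.065, -0.068, 0], "turn": [0, 0, -0.127], "claw": 0}, {"dp": [0.077, -0.088, 0], "turn": [0, 0, -0.159], "claw": 0}, {"dp": [0.087, -0.11, 0], "turn": [0, 0, -0.191], "claw": 0}, {"dp": [0.094, -0.132, 0], "turn": [0, 0, -0.223], "claw": 0}, {"dp": [0.099, -0.154, 0], "turn": [0, 0, -0.252], "claw": 0}, {"dp": [0.099, -0.156, 0], "turn": [0, 0, -0.255], "claw": 0}]}}

```text
t: 6.78
ee_pos: [526.7, 2.2, 69.9]
orientation: [-1.277, 1.067, -1.057]
ft_force: [4.4, -3.7, -7.1]
width: 8.8
```

Run:
```python
from h import *
o=ctrl.get_obs(); R=cv2.Rodrigues(o['orientation'])[0]; print(o['t'],o['ee_pos'],np.arctan2(R[1,0],R[0,0])+np.pi/2,R[:,1],o['width'],o['ft_force'],o['moment'])
p=o['ee_pos'][:2]-[507.2,-.5]; print(np.hypot(*p),np.arctan2(p[1],p[0]))
```

```text
6.7833 [526.6585006    2.20705133  69.93518972] 0.19435451864955877 [ 0.0061133   0.01759554 -0.9998265 ] 8.818212442805384 [ 4.43073091 -3.68323019 -7.13895385] [-0.98738775 -0.78275657  0.20399157]
19.645899636589814 0.13823198386625127
```

{"fn": "jog_arm", "kwargs": {"steps": [{"dp": [0.005, -0.025, 0], "turn": [0, 0, -0.005], "claw": 0}, {"dp": [0.005, -0.025, 0], "turn": [0, 0, -0.005], "claw": 0}]}}

```text
t: 6.95
ee_pos: [526.7, 1.8, 69.9]
orientation: [-1.27, 1.079, -1.064]
ft_force: [1.7, 9.6, -2.7]
width: 8.5
```

Run:
```python
from h import *
o=ctrl.get_obs(); R=cv2.Rodrigues(o['orientation'])[0]; print(o['t'],o['ee_pos'],np.arctan2(R[1,0],R[0,0])+np.pi/2,o['width'],o['ft_force'],o['moment'])
```

```text
6.95 [526.68657105   1.80668952  69.94457929] 0.18140507709098674 8.479322292612796 [ 1.72398029  9.61598689 -2.74358736] [ 1.38079939 -0.3154823   0.34606836]
```

It's at the stop: force rises to 9.6 N with almost no movement. I'll release and lift.

{"fn": "jog_arm", "kwargs": {"steps": [{"dp": [0, 0, 0], "turn": [0, 0, 0], "claw": 0.4}, {"dp": [0, 0, 0], "turn": [0, 0, 0], "claw": 0.4}, {"dp": [0, 0, 0], "turn": [0, 0, 0], "claw": 0.4}, {"dp": [0, 0, 0], "turn": [0, 0, 0], "claw": 0.4}, {"dp": [0, 0, 0], "turn": [0, 0, 0], "claw": 0.4}, {"dp": [0, 0, 0.3], "turn": [0, 0, 0], "claw": 0.4}, {"dp": [0, 0, 0.7], "turn": [0, 0, 0], "claw": 0.4}, {"dp": [0, 0, 1], "turn": [0, 0, 0], "claw": 0.4}, {"dp": [0, 0, 1], "turn": [0, 0, 0], "claw": 0.4}]}}

```text
t: 7.7
ee_pos: [529.6, 1.6, 154.4]
orientation: [-1.265, 1.073, -1.069]
ft_force: [1.0, -1.4, 0.3]
width: 34.5
```

{"fn": "jog_arm", "kwargs": {"steps": [{"dp": [-0.8, 0, 0.4], "turn": [0, 0, 0], "claw": 0.4}, {"dp": [-0.8, 0, 0.8], "turn": [0, 0, 0], "claw": 0.4}, {"dp": [-0.8, 0, 0.8], "turn": [0, 0, 0], "claw": 0.4}, {"dp": [-0.8, 0, 0.8], "turn": [0, 0, 0], "claw": 0.4}]}}

```text
t: 8.03
ee_pos: [466.0, 1.4, 220.5]
orientation: [-1.263, 1.069, -1.071]
ft_force: [-0.0, 1.3, 0.0]
width: 35.0
```

Run:
```python
from h import *
d=grab('wrist','w5'); s=grab('scene','s5'); t=grab('top','t5'); im=s['img'][:,:,::-1]
cv2.imwrite('pics/s5z.png',cv2.resize(im[140:240,210:330],(720,600),interpolation=cv2.INTER_CUBIC))
o=ctrl.get_obs(); print(o['t'],o['ee_pos'],o['ft_force'])
```

```text
8.1833 [466.02484919   1.4880003  217.59878646] [-0.07962752 -0.29408843 -0.35561987]
```

View pics/w5.png

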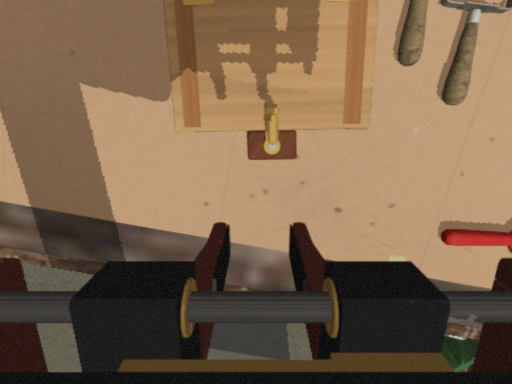

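View pics/s5z.png

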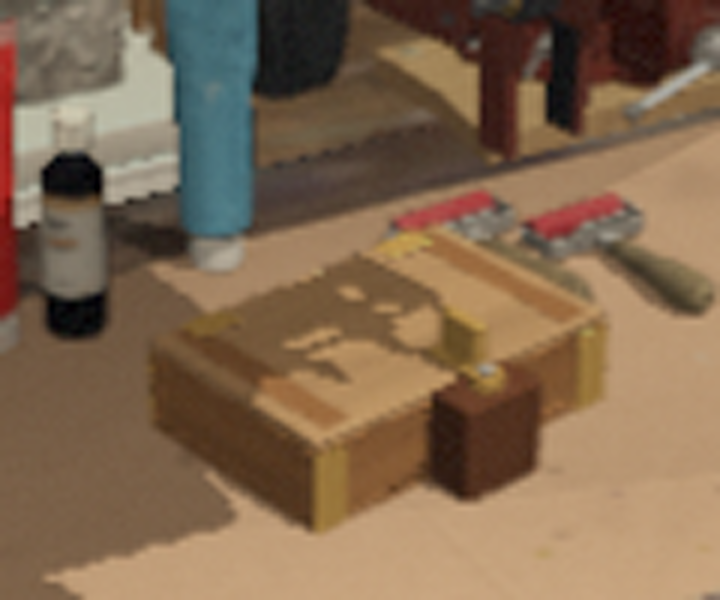

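View pics/t5.png

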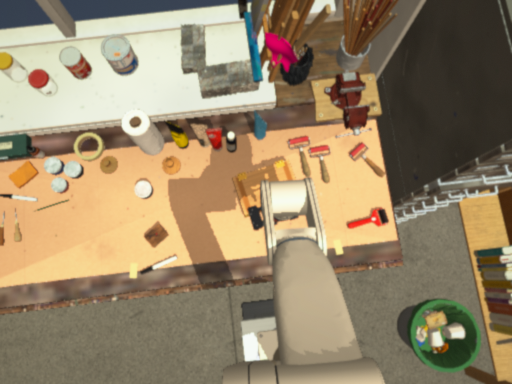

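The wrist view shows the wing running from the pivot at (272,147) to its tip at (274,108), across the lid's front edge. Next I'll measure its angle against the case.

Run:
```python
from h import *
d=load('w5'); P=cloud(d); S=P[95:155,245:300]
m=(S[...,2]>85)&(S[...,2]<98); Q=S[m][:,:2]; c,sz,a=cv2.minAreaRect(Q.astype(np.float32)); print(len(Q),c,sz,a)
v=np.linalg.svd(Q-Q.mean(0))[2][0]; print('fin dir',np.arctan2(*(v*np.sign(v[0]))[::-1]))
L=plane(d,177,132,58);R=plane(d,369,129,58); print('front edge',L,R,np.linalg.norm(L-R),np.arctan2(*(L-R)[[1,0]])-np.pi/2)
g=P[20:125,205:340]; g=g[(g[...,2]>40)&(g[...,2]<63)]; A=np.c_[g[:,:2],np.ones(len(g))]; k=np.linalg.lstsq(A,g[:,2],rcond=None)[0]; print('lid slope',k[:2],'z',g[:,2].mean())
p=plane(d,272,147,68);print('pivot',p,'dir to fin',np.arctan2(c[1]-p[1],c[0]-p[0]))
a=load('top0');b=load('t5'); df=np.abs(a['img'].astype(int)-b['img']).sum(2)
for n,(x,y) in dict(block=(156,234),tin=(143,188),baren=(171,165),brayer=(368,218)).items(): print(n,df[y-12:y+12,x-18:x+18].mean().round(1),df[y-12:y+12,x-18:x+18].max())
```

```text
275 (525.5979614257812, 2.5207958221435547) (29.51451301574707, 7.816447734832764) 11.109326362609863
fin dir 0.1961643855242658
front edge [502.2330701  101.76749195  58.        ] [ 542.80479106 -100.63092604   58.        ] 206.42476630417525 0.1978327654210128
lid slope [ 8.13085039e-05 -1.24122414e-03] z 57.950773782541035
pivot [506.13159461  -1.89459161  68.        ] dir to fin 0.22304734347647218
block 6.5 11
tin 7.1 12
baren 7.2 12
brayer 78.3 247
```

The button and lid check out, but the brayer patch differs between pictures (shadow or movement). I'll compare it.

Run:
```python
from h import *
a=load('top0')['img'];b=load('t5')['img']
for i in (a,b):
    h=cv2.cvtColor(i,cv2.COLOR_RGB2HSV)[200:236,335:400].astype(int)
    m=((h[...,0]<8)|(h[...,0]>172))&(h[...,1]>180)&(h[...,2]>60); ys,xs=np.nonzero(m); print(m.sum(),xs.mean()+335,ys.mean()+200,xs.min(),xs.max(),ys.min(),ys.max())
c=np.hstack([a[195:240,330:400],b[195:240,330:400]])[:,:,::-1]
cv2.imwrite('pics/br.png',cv2.resize(c,None,fx=5,fy=5,interpolation=cv2.INTER_CUBIC))
```

```text
193 365.5440414507772 220.61139896373058 13 45 9 27
198 365.75252525252523 220.34343434343435 13 45 9 27
```

View pics/br.png

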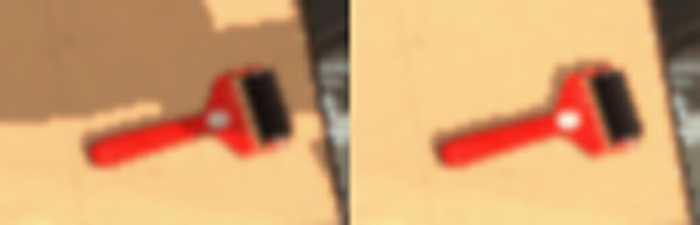

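The brayer hasn't moved; only the shadow changed. Handing in.

```bash
python3 -c "
from workcell import ctrl
print(ctrl.close_job())"
```

```text
the job is handed in; nothing more can be done
None
```

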